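Load the label unwinder and hold its bayonet cap at the half-way stop

TASK

Load the label unwinder on the packing bench: slide the label roll down the spindle fully home, then the flat steel clamp washer down on top of it, then push the bayonet cap straight down over the spindle's cross pin. Twist the cap clockwise (seen from above) half-way to its lock, about 45 of the 90 degrees and well short of the lock click, and finish there still gripping the cap, pressed home and steady, so that a colleague can draw the label strip through before it is locked. Leave the sanitiser bottle, the tape roll and the scanner where they are.

Things in the scene. Friction and masses are not known exactly. Their poses are not given: they have to be found in the camera images.
- unwinder: label unwinder, fixed to the bench: square grey base plate 120 x 120 x 12 mm with an upright spindle at its centre. Origin: centre of the plate's underside, z up. Aluminium spindle 33 mm in diameter from the plate (12 mm up) to a flat shoulder 46 mm up (top edge chamfered 2 mm), then a steel neck 16 mm in diameter up to 59.5 mm
- pin (a point): centre of the round steel cross pin through the unwinder's neck, 56.5 mm above the unwinder's origin: 5 mm thick, 29 mm from end to end, along the unwinder's x axis (also this point's x axis)
- shoulder (a point): centre of the spindle's shoulder, 46 mm up. In it, 12.3 mm either side along the unwinder's y, stand two sprung lock plungers 3.6 mm thick, 4 mm high, 500 N/m each: the cap presses them down (4 N in all when fully down); they snap up into its slots when it has been turned about 80 degrees (the lock click; the turn ends at about 100 degrees)
- roll: small roll of labels, white paper, stiff: outside diameter 56 mm, hole 36 mm, 25 mm high, lying flat on the bench, about 60 g. Origin: centre of its underside, z along its axis. Home: underside on the base plate, 12 mm above the unwinder's origin
- washer: flat steel clamp washer: outside diameter 64 mm, hole 36 mm, 8 mm thick, lying flat, about 80 g. Origin: centre of its underside, z along its axis. Home: on top of the roll, its underside 37 mm above the unwinder's origin
- cap: black plastic bayonet cap, about 90 g, upright on the bench: 50 mm in diameter, 20 mm high, with a grip bar on top. Origin: centre of its underside, z up, x along the bar. It goes down only with its bar in line with the cross pin (either way round), until its underside is 46 (on the shoulder) to 48 mm (against the pin) above the unwinder's origin; then it turns clockwise only
- cap_bar (a point): centre of the cap's grip bar, 31 mm above the cap's underside; the bar is 44 mm long (along the cap's x), 14 mm wide, 22 mm high (20 to 42 mm above the underside)
- cap_end (a point): middle of the end face of the grip bar on the cap's +x side, 22 mm along the cap's x from its axis, 31 mm above its underside
- cap_slots (a point): centre of the cap's mouth, at its underside: a bore 19 mm in diameter for the neck and two radial slots 8.4 mm wide, reaching 18 mm out, along the cap's x like the bar, for the ends of the cross pin; the bottom lip is 6 mm thick, the cavity above it 9 mm high
- sanitiser: white bottle 60 mm in diameter, 160 mm high; a bystander, leave alone. Origin: centre of its underside
- tape: cardboard-brown tape roll lying flat, outside diameter 100 mm, 48 mm high; a bystander, leave alone. Origin: centre of its underside
- scanner: hand scanner lying flat, about 165 mm long, 70 mm wide, 35 mm high, black head and grey handle; a bystander, leave alone. Origin: on its underside near its middle
Things that resemble listed ones, but are neither listed nor needed, are in the scene too. Several things have the shape of the unwinder; the one meant has the colours described above.

How it is judged:
By the outcome, as a careful person would: the job done as asked, in the order asked, and still so for the second after the job is handed in, while the arm keeps its last pose, push and grip.
It also fails if it takes over 72 s, if anything falls off the work surface, if the arm or the gripper's body presses on something with over 40 N, if the wrist force passes 120 N, or if a joint passes its speed limit or range.

ROBOT

A 7-joint arm with a two-finger parallel gripper is mounted at the origin on the work surface. World frame = base frame: x ahead of the robot, y to its left, z up, the work surface at z = 0. Lengths are in m, angles in rad, forces in N, time in s.
With the tool pointing down it reaches from about 0.4 to 0.85 m from the base axis. Payload 6.9 kg.
Tool frame: the origin (TCP) lies midway between the tips of the shut fingers; the grasp point (between the pads) lies behind it (ctrl.pinch_z is the z of the grasp point in the tool frame, in m); z points along the fingers, y is the line along which they close (so a half turn about z gives the same grasp; the last joint's range is limited). The gripper opens to 85 mm and grips with 20 to 120 N. Pads are 22 mm wide; open, the fingers measure 114 mm over their backs; the gripper's body (76 mm by 85 mm) begins 54 mm behind the grasp point. The pads swing forward as they close: fully open they stand 13 mm farther back than shut.
Start: joints at [-1.222, 0.507, -0.238, 1.5, 0.126, 1.149, -0.155], TCP at [0.151, 0.607, 0.21] pointing down, gripper open.
Joint ranges: [-3.08, 3.08], [-0.24, 2.05], [-1.43, 1.35], [0, 2.5], [-1.52, 4.66], [0.17, 1.96], [-2.89, 2.89]. Speed limits (rad/s): [2.39, 2.39, 3.14, 3.14, 3.14, 3.14, 3.14].

INTERFACE

Orientations are given as a unit quaternion [w, x, y, z].
In Python, from station import ctrl, get_state, vision, ticket, models gives the robot as it stands. Calls block until the motion is done:
- ctrl.movep(position, orientation): joint-space move of the TCP to a pose.
- ctrl.movel(position, frame=None, max_speed=0.15): straight line of the TCP; frame=None keeps the orientation; max_speed is the mean speed in m/s.
- ctrl.set_joints(angles): joint-space move.
- ctrl.ungrasp() and ctrl.close_gripper(force=None): open the fingers fully, or close them until they stop; force is the grip in N (None keeps the last).
- ctrl.pause(seconds).
- ctrl.ik(position, orientation): joint angles nearest the present ones, or None.
- get_state(): the state.
- vision.grab_frame(name): name is "scene" or "side" or "wrist"; returns (picture, depth): 400x640x3 uint8, blue, green, red; 400x640 float32, m along the optical axis (not along the pixel's ray), 0 where there is no reading.
- vision.camera_info(name): a dict with "mtx" (3x3 intrinsics, pixels), "R" (3x3) and "t" (3): a world point X has camera coordinates R X + t; the wrist camera has in their place "hand_eye" (4x4, takes a point from camera to tool coordinates, whose origin is the TCP and whose axes are the flange's). Camera axes: x right, y down, z forward; pixel columns grow to the right and rows downward; lengths in m; the calibration is good to about 2 mm. A picture is of the moment at which its call begins: read the wrist's pose just before it. camera_info takes no time and is no camera call.
A pose or a line that the arm cannot do raises ctrl.Unreachable and nothing moves.
- ticket.close_job(): hands the job in; it is judged then, once.
Trained networks look in the newest picture that a camera, given by its name, has taken for a name from the list of things; names that differ only in an ending like _2 or _b are one class to them, and where a whole thing is asked for, a point or a joint stands for the part that bears it (a point fixed in the world has none). Each returns a list of dicts, best first, with "p" (0 to 1); they miss things now and then, are a little off and sometimes report something else, mostly with a low value. They report only what shows in the picture. A call takes as long as a camera call. They do not tell look-alikes from the thing itself.
- models.recognise(camera, target): "point" ([column, row] in pixels, amid what is visible of it).
- models.masks_of(camera, target): "mask" (400x640 bool, what is visible of it) and "point" ([column, row] in pixels, amid what is visible of it).
The state is a dict: "time": time; "qpos": joint angles; "qd": joint speeds; "tau": joint torques, N m; "tcp_pos": TCP position; "eef_rot": TCP orientation; "contact_force": force on the tool from outside, world axes, zero at the start; "wrist_torque": the same for the moment, N m; "width": finger opening in m; "gripper_force": force on a finger pad.
Only numpy, scipy, OpenCV 4.12 (cv2) and the standard library are available. Lean on these libraries where they do the work, as an engineer would, in place of code of your own. Each camera call takes 0.05 s, during which the arm holds its last target. There are 200 camera calls.

## Working session

There is one attempt and no reset: what is moved stays moved. The work goes in short steps, each a Python script; the robot and the scene stay as the last script left them, time stands still between calls to the robot, and variables do not carry over. Pictures are saved under pics/ and viewed, at most 14 in all, crops included, and the job is handed in when it is done.

```bash
mkdir -p pics; ls; python3 - <<'E'
from station import ctrl,get_state,vision,ticket,models
import cv2,numpy as np
s=get_state();print(s['time'],s['tcp_pos'],s['eef_rot'],s['width'],ctrl.pinch_z)
for n in("scene","side"):
    im,d=vision.grab_frame(n);cv2.imwrite(f"pics/{n}0.png",im);np.save(f"pics/{n}0.npy",d)
    ci=vision.camera_info(n);K,R,t=[np.array(ci[k]) for k in("mtx","R","t")]
    print(n,"cam at",-R.T@t)
    for o in("unwinder","roll","washer","cap","sanitiser","tape","scanner"):
        for r in models.masks_of(n,o):
            m=r["mask"]&(d>0)
            v,u=np.nonzero(m)
            P=(R.T@((np.linalg.inv(K)@np.array([u,v,np.ones_like(u)]))*d[v,u]-t[:,None])) if len(u) else np.zeros((3,1))
            print(o,round(r["p"],2),np.round(r["point"]),np.round(np.median(P,1),3),"zmax",np.round(np.percentile(P[2],95),3),"lo",np.round(np.percentile(P[:2],3,axis=1),3),"hi",np.round(np.percentile(P[:2],97,axis=1),3))
print(vision.camera_info("wrist"))
E
```

```text
pics
0.0 [0.15079485 0.60598855 0.20913038] [-1.11552355e-04  1.21580596e-01  9.92581176e-01 -8.69122601e-04] 0.08518355387680501 -0.0187
scene cam at [1.26977437 0.06292199 0.70692853]
unwinder 0.97 [332. 185.] [0.391 0.043 0.01 ] zmax 0.043 lo [ 0.317 -0.013] hi [0.439 0.101]
unwinder 0.88 [242. 266.] [ 0.688 -0.141  0.01 ] zmax 0.043 lo [ 0.621 -0.205] hi [ 0.737 -0.088]
unwinder 0.88 [234. 159.] [ 0.273 -0.255  0.01 ] zmax 0.043 lo [ 0.205 -0.317] hi [ 0.325 -0.201]
unwinder 0.86 [459. 316.] [0.782 0.321 0.01 ] zmax 0.043 lo [0.715 0.268] hi [0.83  0.383]
unwinder 0.2 [402. 199.] [0.446 0.23  0.019] zmax 0.04 lo [0.42  0.211] hi [0.459 0.255]
roll 0.71 [400. 201.] [0.447 0.23  0.019] zmax 0.04 lo [0.421 0.212] hi [0.459 0.254]
roll 0.7 [231. 200.] [ 0.453 -0.227  0.017] zmax 0.024 lo [ 0.424 -0.249] hi [ 0.476 -0.2  ]
washer 0.69 [420. 248.] [0.601 0.258 0.005] zmax 0.008 lo [0.571 0.228] hi [0.627 0.285]
cap 0.77 [402. 204.] [0.447 0.231 0.019] zmax 0.04 lo [0.422 0.212] hi [0.459 0.254]
sanitiser 0.86 [142. 250.] [ 0.729 -0.33   0.083] zmax 0.157 lo [ 0.7   -0.361] hi [ 0.743 -
[... 1430 characters left out ...]
-0.325]
tape 0.91 [392. 197.] [0.741 0.074 0.033] zmax 0.05 lo [0.696 0.033] hi [0.784 0.124]
scanner 0.98 [247. 147.] [0.32  0.407 0.03 ] zmax 0.037 lo [0.283 0.323] hi [0.368 0.458]
{'mtx': array([[346.42044686,   0.        , 315.01878993],
       [  0.        , 346.42044686, 198.37445414],
       [  0.        ,   0.        ,   1.        ]]), 'hand_eye': array([[-8.40309667e-04, -9.54968417e-01, -2.96706281e-01,
         7.54987125e-02],
       [ 9.99999397e-01, -1.01241361e-03,  4.26394297e-04,
         2.26843042e-04],
       [-7.07582565e-04, -2.96705744e-01,  9.54968691e-01,
        -1.63795600e-01],
       [ 0.00000000e+00,  0.00000000e+00,  0.00000000e+00,
         1.00000000e+00]])}
```

View pics/scene0.png

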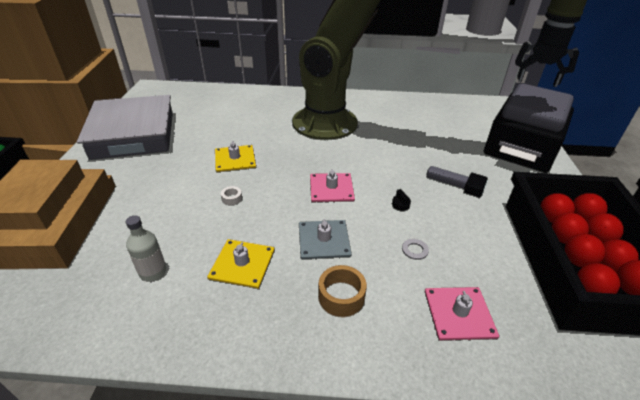

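View pics/side0.png

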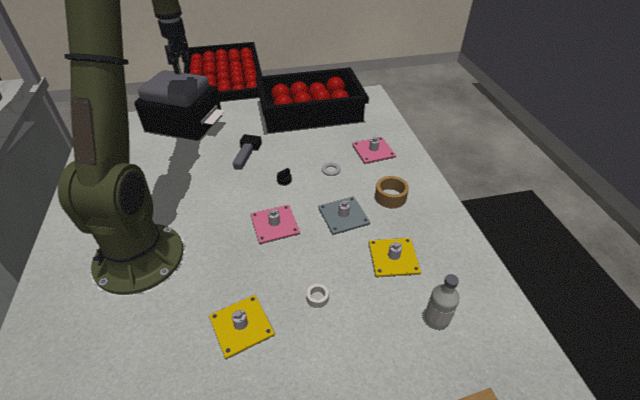

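Things that could be mistaken, by scene pixel:
- **Unwinder:** yellow at (235,158) and (242,264), pink at (332,186) and (461,312), grey at (325,238). I choose the grey one.
- **Roll:** the white ring at (231,196), not the brown tape at (342,290).
- **Washer:** the thin grey ring at (415,249).
- **Cap:** the black object at (401,200).

Next is one wrist look from above, which also serves as the close crop.

```bash
cat > h.py <<'E'
from station import ctrl,get_state,vision,ticket,models
import cv2,numpy as np
from scipy.spatial.transform import Rotation as Ro
def Q(yaw):
    c,s=np.cos(yaw),np.sin(yaw)
    q=Ro.from_matrix([[c,s,0],[s,-c,0],[0,0,-1]]).as_quat();return np.roll(q,1)
def tool():
    s=get_state();q=s['eef_rot'];T=np.eye(4);T[:3,:3]=Ro.from_quat(np.roll(q,-1)).as_matrix();T[:3,3]=s['tcp_pos'];return T
def look(name):
    T=tool();im,d=vision.grab_frame("wrist");cv2.imwrite(f"pics/{name}.png",im)
    ci=vision.camera_info("wrist");K=np.array(ci["mtx"]);v,u=np.mgrid[:400,:640]
    P=np.stack([(u-K[0,2])/K[0,0]*d,(v-K[1,2])/K[1,1]*d,d,np.ones_like(d)],-1)
    W=(P@(T@np.array(ci["hand_eye"])).T)[...,:3];W[d==0]=np.nan
    np.savez(f"pics/{name}.npz",W=W,T=T,im=im);return im,W
def circ(p): # least-squares bounding circle via cv2
    (x,y),r=cv2.minEnclosingCircle((p*1000).astype(np.float32));return np.array([x,y,r])/1000
E
python3 - <<'E'
from h import *
for y in(0,np.pi,np.pi/2,-np.pi/2):
    print(y,ctrl.ik([.57,.02,.25],Q(y)))
ctrl.movep([.57,.02,.25],Q(0))
s=get_state();print(s['time'],s['qpos'])
im,W=look("w1")
for o in("unwinder","roll","washer","cap"):
    for r in models.masks_of("wrist",o)[:3]:
        p=W[r["mask"]];p=p[~np.isnan(p[:,0])]
        print(o,round(r["p"],2),np.round(r["point"]),len(p),np.round(np.median(p,0),3) if len(p) else '')
E
```

```text
0 [-0.46332421  0.44050566  0.60010843  1.58898003 -0.26199132  1.19363459
 -1.38143106]
3.141592653589793 [-0.14335202  0.38856722  0.09773257  1.58481531 -0.04015803  1.17017415
  1.5336009 ]
1.5707963267948966 [-0.35094707  0.41245187  0.41593486  1.58757019 -0.17616455  1.17884309
  0.10146809]
-1.5707963267948966 [-0.7230442   0.61307643  1.15206811  1.59183855 -0.57409802  1.31697113
 -2.63117654]
3.3583 [-0.4643883   0.44078118  0.59887957  1.58885363 -0.26213008  1.19364555
 -1.38121093]
unwinder 0.84 [467.  59.] 12915 [ 0.676 -0.141  0.012]
unwinder 0.79 [297. 297.] 7189 [0.387 0.041 0.012]
unwinder 0.79 [42. 13.] 2619 [0.722 0.309 0.012]
roll 0.93 [514. 257.] 1642 [ 0.45  -0.225  0.022]
washer 0.86 [126. 127.] 1823 [0.598 0.254 0.008]
washer 0.58 [304. 148.] 10574 [0.588 0.034 0.012]
cap 0.93 [150. 261.] 1454 [0.441 0.226 0.021]
cap 0.27 [306. 147.] 10524 [0.588 0.033 0.012]
```

View pics/w1.png

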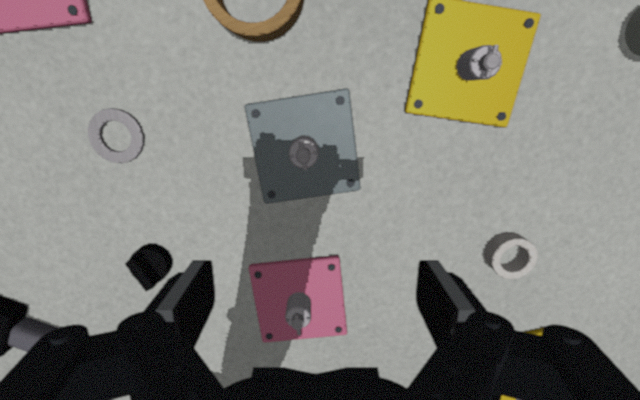

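The wrist view confirms the choices: grey plate with its spindle at (304,152), roll at (514,257), washer at (116,135), cap at (150,264). Next I fit their geometry from the depth.

```bash
cat > fit.py <<'E'
from h import *
from scipy.optimize import least_squares
def sel(W,c,r,z0,z1):
    p=W.reshape(-1,3);p=p[~np.isnan(p[:,0])];return p[(np.hypot(p[:,0]-c[0],p[:,1]-c[1])<r)&(p[:,2]>z0)&(p[:,2]<z1)]
def ring(p,ri,ro,c):  # centre so that all points lie in the annulus and it is balanced
    for _ in range(2):
        e=lambda x:(lambda r:np.r_[np.clip(r-ro,0,None),np.clip(ri-r,0,None),(r-(ri+ro)/2)*.2])(np.hypot(p[:,0]-x[0],p[:,1]-x[1]))
        c=least_squares(e,c,loss="soft_l1",f_scale=.002).x
    return c
def rect(p): return cv2.minAreaRect((p[:,:2]*1000).astype(np.float32))
E
python3 - <<'E'
from fit import *
W=np.load("pics/w1.npz")["W"]
p=sel(W,(.582,.032),.09,.007,.017);print("plate",len(p),rect(p),np.median(p[:,2]))
for z0,z1 in((.042,.05),(.05,.065)):
    p=sel(W,(.582,.032),.03,z0,z1);print("sp",z0,len(p),p.mean(0),(p[:,:2].min(0)+p[:,:2].max(0))/2,np.ptp(p[:,:2],axis=0),circ(p[:,:2]), rect(p))
p=sel(W,(.582,.032),.03,.055,.065)
u,s,vt=np.linalg.svd(p[:,:2]-p[:,:2].mean(0),full_matrices=False);print("pin dir deg",np.degrees(np.arctan2(vt[0,1],vt[0,0])),s)
p=sel(W,(.45,-.225),.045,.02,.03);print("roll",len(p),np.median(p[:,2]),ring(p,.018,.028,[.45,-.225]),circ(p[:,:2]))
p=sel(W,(.598,.254),.05,.0055,.013);print("washer",len(p),np.median(p[:,2]),ring(p,.018,.032,[.598,.254]),circ(p[:,:2]))
for z0,z1 in((.012,.025),(.035,.05)):
    p=sel(W,(.441,.226),.05,z0,z1);print("cap",len(p),np.median(p[:,2]),circ(p[:,:2]),rect(p))
E
python3 -c "
import cv2;i=cv2.imread('pics/w1.png');a=i[110:200,250:360];b=i[220:310,95:205]
import numpy as np;cv2.imwrite('pics/c1.png',cv2.resize(np.hstack([a,b])*1,None,fx=3.6,fy=3.6,interpolation=2).clip(0,127)*2)"
```

```text
plate 9676 ((581.740234375, 34.17740249633789), (120.07913208007812, 120.20423126220703), 8.618550300598145) 0.011861312188176099
sp 0.042 463 [0.58342317 0.03379291 0.04555603] [0.58173079 0.03430018] [0.03161686 0.03135688] [0.58184772 0.03411855 0.01645162] ((581.7357177734375, 34.310638427734375), (31.61556053161621, 31.35399627685547), 0.18431876599788666)
sp 0.05 261 [0.58242575 0.03400044 0.05831095] [0.58200807 0.03402432] [0.02844611 0.02643595] [0.58213318 0.03328254 0.01439464] ((581.8214721679688, 34.126625061035156), (20.94344139099121, 24.34324836730957), 58.836212158203125)
pin dir deg -171.51777318744962 [0.10560559 0.05501926]
roll 960 0.024273719218376594 [ 0.447855   -0.22582444] [ 0.44707559 -0.22649687  0.02820333]
washer 1642 0.007882024308635133 [0.59591667 0.25367321] [0.59591095 0.25412083 0.03213511]
cap 637 0.019633280093694583 [0.43371246 0.23390309 0.02566608] ((436.11065673828125, 232.70654296875), (49.484649658203125, 45.236236572265625), 79.82389068603516)
cap 477 0.041335324066703205 [0.43331137 0.23334003 0.02249772] ((433.6341857910156, 233.30264282226562), (43.70321273803711, 14.815545082092285), 27.29273223876953)
```

View pics/c1.png

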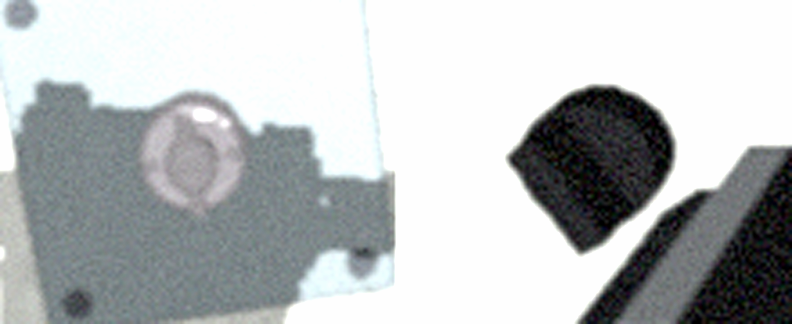

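Everything fits its stated size, and the plate yaw of 8.6° agrees with the pin direction of 8.5°. Next I grip the roll.

```bash
python3 - <<'E'
from fit import *
ctrl.movep([.4475,-.2262,.10],Q(0));ctrl.movel([.4475,-.2262,.002])
ctrl.close_gripper(30)
s=get_state();print(s['time'],s['width'],s['contact_force'],s['gripper_force'],s['tcp_pos'])
ctrl.movel([.4475,-.2262,.11],max_speed=.2)
ctrl.movep([.5818,.0342,.11],Q(0))
s=get_state();print(s['time'],s['width'],s['tcp_pos'])
im,W=look("w2");T=tool()
L=(W-T[:3,3])@T[:3,:3]
# roll top ring in tool frame
p=L.reshape(-1,3);p=p[~np.isnan(p[:,0])];q=p[(np.hypot(p[:,0],p[:,1])<.04)&(p[:,2]<0.0)&(p[:,2]>-.06)]
print(len(q),np.percentile(q,[5,50,95],axis=0))
h=np.histogram(q[:,2],24);print(h)
p=sel(W,(.582,.034),.03,.04,.065);print(len(p))
p=sel(W,(.582,.034),.1,.007,.017);print("plate",len(p),rect(p))
E
```

```text
6.3667 -0.00014074060081116803 [-0.32103631  0.12940866  1.0927926 ] 0.0 [ 0.44737779 -0.22612597  0.00192131]
8.1833 0.00018639408617415951 [0.58124245 0.03190658 0.10977417]
3030 [[-0.00427309 -0.01209605 -0.05882072]
 [ 0.00969616 -0.00073002 -0.04654333]
 [ 0.0114799   0.01099406 -0.02852416]]
(array([290, 410,  94,  93,  81, 123, 151, 159, 141, 141, 127, 122, 135,
       110, 130, 120,  98, 103,  99,  96,  92,  57,  48,  10]), array([-0.05998103, -0.05845691, -0.0569328 , -0.05540868, -0.05388456,
       -0.05236044, -0.05083632, -0.0493122 , -0.04778808, -0.04626396,
       -0.04473984, -0.04321572, -0.0416916 , -0.04016748, -0.03864337,
       -0.03711925, -0.03559513, -0.03407101, -0.03254689, -0.03102277,
       -0.02949865, -0.02797453, -0.02645041, -0.02492629, -0.02340217]))
1700
plate 19568 ((581.8696899414062, 34.327579498291016), (119.6554946899414, 120.2799301147461), 8.658132553100586)
```

View pics/w2.png

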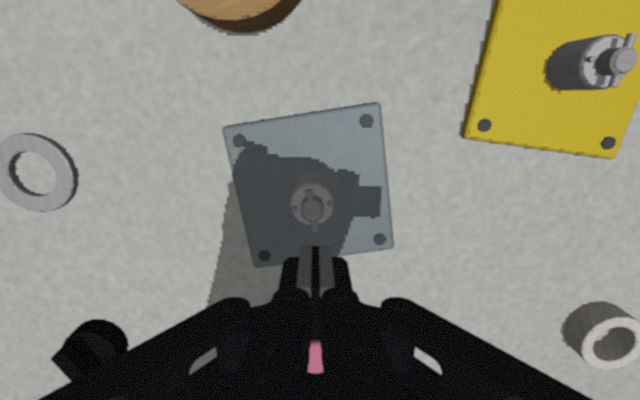

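The fingers shut fully at (316,265) with nothing between them: the grasp missed. The roll is at (608,340) in this picture, so I'll measure where it went.

```bash
python3 - <<'E'
from fit import *
s=get_state();print(s['time'],s['width'],s['tcp_pos'])
W=np.load("pics/w2.npz")["W"]
print(W[340,600],W[315,610],W[365,610])
p=sel(W,W[315,600][:2],.06,.02,.03);print("roll",len(p),np.median(p[:,2]),circ(p[:,:2]),ring(p,.018,.028,p[:,:2].mean(0)))
for n in("scene","side"):
    im,d=vision.grab_frame(n);cv2.imwrite(f"pics/{n}1.png",im)
    ci=vision.camera_info(n);K,R,t=[np.array(ci[k]) for k in("mtx","R","t")]
    v,u=np.nonzero(d>0)
    P=(R.T@((np.linalg.inv(K)@np.array([u,v,np.ones_like(u)]))*d[v,u]-t[:,None])).T
    p=sel(P,(.448,-.226),.06,.018,.03);print(n,len(p),np.median(p[:,2]),circ(p[:,:2]),ring(p,.018,.028,p[:,:2].mean(0)))
a=np.load("pics/w1.npz")
ctrl.ungrasp();s=get_state();print(s['time'],s['width'])
E
```

```text
8.2333 -0.00017068828662417383 [0.58131015 0.03152405 0.11002364]
[ 0.43195578 -0.23612018  0.00107018] [ 0.4730588  -0.22009757  0.01980037] [ 0.42516311 -0.22778431  0.02494958]
roll 1864 0.024113665288125988 [ 0.4468754  -0.22579677  0.02911046] [ 0.44778621 -0.225044  ]
scene 158 0.02220842537190297 [ 0.44830743 -0.2268862   0.03016282] [ 0.44974475 -0.22566369]
side 254 0.024588448506068124 [ 0.44518591 -0.22696576  0.02876638] [ 0.44494595 -0.22714267]
9.1167 0.0850769331980051
```

```bash
python3 - <<'E'
from fit import *
def st(n):
    s=get_state();print(n,round(s['time'],2),np.round(s['width'],4),np.round(s['tcp_pos'],4),np.round(s['contact_force'],1),s['gripper_force'])
st("now")
ctrl.movep([.4475,-.2255,.10],Q(0));st("above");ctrl.movel([.4475,-.2255,.0]);st("down")
im,W=look("w3");st("look")
ctrl.close_gripper(30);st("closed");ctrl.pause(.1);st("closed")
im,W=look("w4")
a=np.hstack([cv2.imread("pics/w3.png"),cv2.imread("pics/w4.png")]);cv2.imwrite("pics/w34.png",cv2.resize(a,(800,250)))
E
```

```text
now 9.12 0.0851 [0.5818 0.0342 0.11  ] [-0.8 -0.  -0.5] 0.0
above 10.24 0.0851 [ 0.4487 -0.2243  0.1   ] [ 0.1 -0.5  0.4] 0.0
down 11.06 0.0852 [ 4.480e-01 -2.255e-01  4.000e-04] [0.1 0.1 0.1] 0.0
look 11.11 0.0849 [ 0.4482 -0.2257  0.0007] [-0.5 -0.7  1.5] 0.0
closed 11.88 0.0001 [ 0.4512 -0.2311  0.003 ] [ 0.5 -7.3 18.5] 9.122336246073246
closed 11.97 -0.0 [ 0.4511 -0.2311  0.003 ] [ 1.1 -8.1 18.7] 9.140895567834377
```

View pics/w34.png

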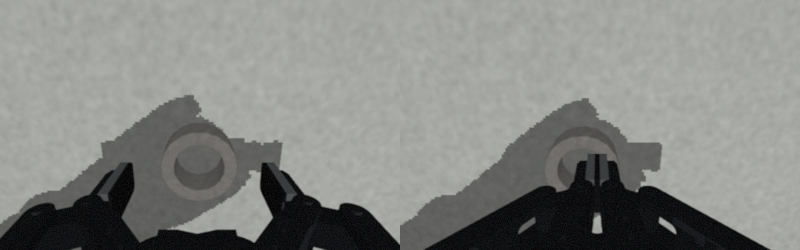

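```bash
python3 - <<'E'
from fit import *
for n in("w3","w4"):
    d=np.load(f"pics/{n}.npz");W=d["W"];T=d["T"]
    L=(W-T[:3,3])@T[:3,:3]
    p=L.reshape(-1,3);p=p[~np.isnan(p[:,0])]
    q=p[(abs(p[:,1])<.07)&(abs(p[:,0])<.014)]
    print(n)
    for y0 in np.arange(-.06,.06,.006):
        r=q[(q[:,1]>=y0)&(q[:,1]<y0+.006)];
        if len(r):print(round(y0,3),len(r),"zmax",np.round(np.percentile(r[:,2],[50,90,98]),3),"x",np.round(np.percentile(r[:,0],[2,98]),3))
W=np.load("pics/w4.npz")["W"];p=sel(W,(.448,-.226),.06,.018,.04);print(len(p),np.percentile(p[:,2],[10,50,90]))
W=np.load("pics/w3.npz")["W"];p=sel(W,(.448,-.226),.04,.02,.03);print(len(p),ring(p,.018,.028,[.448,-.226]),circ(p[:,:2]))
E
python3 -c "
import cv2,numpy as np
a=np.hstack([cv2.imread(f'pics/{n}.png')[180:400,120:520] for n in('w3','w4')]);cv2.imwrite('pics/w34b.png',cv2.convertScaleAbs(a,alpha=1.8))"
```

```text
w3
-0.06 2473 zmax [-0.086  0.001  0.001] x [-0.007  0.013]
-0.054 2180 zmax [-0.079  0.001  0.001] x [-0.012  0.014]
-0.048 4459 zmax [-0.06   0.     0.001] x [-0.011  0.013]
-0.042 972 zmax [-0.     0.001  0.002] x [-0.013  0.014]
-0.036 561 zmax [0.001 0.001 0.002] x [-0.014  0.014]
-0.03 381 zmax [0.    0.001 0.002] x [-0.008  0.013]
-0.024 919 zmax [-0.024 -0.023 -0.004] x [-0.013  0.014]
-0.018 1627 zmax [-0.025 -0.002  0.001] x [-0.013  0.013]
-0.012 1276 zmax [-0.096  0.001  0.001] x [-0.014  0.012]
-0.006 1144 zmax [-0.098  0.001  0.002] x [-0.013  0.012]
-0.0 1184 zmax [-0.097  0.001  0.002] x [-0.013  0.012]
0.006 1225 zmax [-0.097  0.001  0.001] x [-0.013  0.012]
0.012 1446 zmax [-0.025  0.001  0.001] x [-0.014  0.013]
0.018 967 zmax [-0.024 -0.016 -0.001] x [-0.013  0.013]
0.024 558 zmax [-0.024  0.001  0.001] x [-0.012  0.014]
0.03 438 zmax [0.001 0.001 0.002] x [-0.013  0.014]
0.036 1023 zmax [-0.     0.001  0.002] x [-0.013  0.013]
0.042 4526 zmax [-0.06   0.     0.001] x [-0.01   0.013]
0.048 2215 zmax [-0.08   0.001  0.001] x [-0.012  0.014]
0.054 2508 zmax [-0.086 
[... 578 characters left out ...]
.037 -0.021] x [-0.008  0.013]
-0.0 2809 zmax [-0.069 -0.035 -0.022] x [-0.008  0.013]
0.006 1485 zmax [-0.051 -0.021  0.002] x [0.006 0.014]
0.012 903 zmax [-0.04   0.004  0.004] x [-0.002  0.013]
0.018 1759 zmax [-0.073  0.004  0.004] x [-0.012  0.013]
0.024 2516 zmax [-0.078  0.004  0.004] x [-0.011  0.014]
0.03 3353 zmax [-0.084  0.003  0.004] x [-0.011  0.013]
0.036 2975 zmax [-0.093  0.004  0.004] x [-0.011  0.013]
0.042 2085 zmax [-0.094  0.004  0.004] x [-0.012  0.013]
0.048 1552 zmax [-0.097  0.004  0.005] x [-0.012  0.013]
0.054 931 zmax [0.003 0.004 0.005] x [-0.013  0.013]
4710 [0.02242363 0.02467194 0.03332124]
6765 [ 0.44796927 -0.22671528] [ 0.4469119  -0.22680832  0.02840272]
```

View pics/w34b.png

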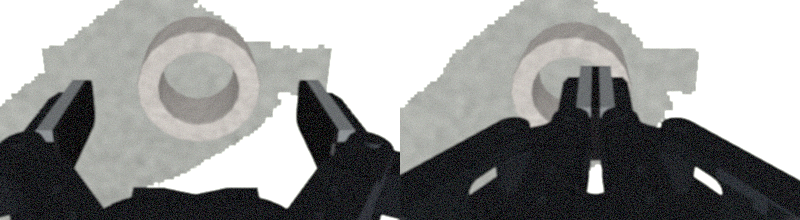

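```bash
python3 - <<'E'
from fit import *
for n,cols in(("w2",(308,324)),("w4",(305,325)),("w3",(195,205,428,420))):
    d=np.load(f"pics/{n}.npz");W=d["W"];T=d["T"];L=(W-T[:3,3])@T[:3,:3]
    for c in cols:
        print(n,c,[(r,*np.round(L[r,c]*1000).tolist()) for r in list(range(240,340,8))])
s=get_state();print(s['time'],s['contact_force'],s['wrist_torque'])
E
```

```text
w2 308 [(240, -41.0, -6.0, 99.0), (248, 11.0, -3.0, -27.0), (256, 11.0, -3.0, -35.0), (264, 11.0, -3.0, -42.0), (272, 12.0, -3.0, -49.0), (280, 11.0, -3.0, -54.0), (288, 10.0, -3.0, -58.0), (296, 12.0, -3.0, -66.0), (304, 12.0, -3.0, -70.0), (312, 10.0, -3.0, -71.0), (320, 5.0, -3.0, -68.0), (328, 1.0, -3.0, -68.0), (336, -1.0, -3.0, -69.0)]
w2 324 [(240, -41.0, 7.0, 97.0), (248, 11.0, 4.0, -27.0), (256, 11.0, 3.0, -36.0), (264, 11.0, 3.0, -42.0), (272, 11.0, 3.0, -48.0), (280, 11.0, 3.0, -54.0), (288, 11.0, 3.0, -59.0), (296, 12.0, 3.0, -65.0), (304, 12.0, 2.0, -70.0), (312, 12.0, 2.0, -74.0), (320, 9.0, 2.0, -74.0), (328, 3.0, 3.0, -69.0), (336, -1.0, 3.0, -69.0)]
w4 305 [(240, 1.0, -6.0, 3.0), (248, 11.0, -5.0, -27.0), (256, 11.0, -4.0, -36.0), (264, 11.0, -4.0, -42.0), (272, 11.0, -4.0, -47.0), (280, 11.0, -4.0, -54.0), (288, 10.0, -4.0, -58.0), (296, 13.0, -4.0, -67.0), (304, 12.0, -3.0, -70.0), (312, 13.0, -3.0, -75.0), (320, 12.0, -3.0, -78.0), (328, 9.0, -3.0, -78.0), (336, 0.0, -4.0, -70.0)]
w4 325 [(240, 12.0, 4.0, -21.0), (248, 11.0, 4.0, -26.0), (256, 11.0, 4.0, -35.0), (
[... 997 characters left out ...]
, (256, -7.0, 59.0, 1.0), (264, 12.0, 44.0, -43.0), (272, 10.0, 42.0, -47.0), (280, 8.0, 42.0, -48.0), (288, 5.0, 42.0, -49.0), (296, 2.0, 42.0, -49.0), (304, -1.0, 42.0, -50.0), (312, -4.0, 42.0, -51.0), (320, -8.0, 43.0, -51.0), (328, -10.0, 42.0, -53.0), (336, -57.0, 63.0, 1.0)]
w3 420 [(240, 2.0, 54.0, 0.0), (248, -2.0, 54.0, 1.0), (256, -7.0, 55.0, 1.0), (264, 8.0, 43.0, -36.0), (272, 5.0, 42.0, -38.0), (280, 2.0, 43.0, -38.0), (288, -1.0, 42.0, -40.0), (296, -5.0, 43.0, -40.0), (304, -7.0, 42.0, -42.0), (312, -10.0, 42.0, -43.0), (320, -45.0, 58.0, -0.0), (328, -52.0, 59.0, 2.0), (336, -56.0, 59.0, 0.0)]
12.025 [ 1.34830015 -8.08969954 18.90747198] [-1.880932   -0.36543552 -0.03284326]
```

The tips actually sit about 24 mm behind the reported TCP: they read z ≈ -25 mm in the tool frame, and shut they rested on the 25 mm roll top with 18 N. So all tip heights need TCP about 24 mm lower. I lift, reopen and relocate the roll.

```bash
cat >> fit.py <<'E'
def st(n):
    s=get_state();print(n,round(s['time'],2),np.round(s['width'],4),np.round(s['tcp_pos'],4),np.round(s['contact_force'],1),round(s['gripper_force'],1));return s
E
python3 - <<'E'
from fit import *
ctrl.movel([.448,-.226,.06]);ctrl.ungrasp();ctrl.pause(.2)
im,W=look("w5");p=sel(W,(.448,-.23),.05,.02,.03);c=ring(p,.018,.028,p[:,:2].mean(0));e=circ(p[:,:2]);print(len(p),c,e)
c=(c+e[:2])/2
if len(p)>800 and abs(e[2]-.0285)<.002:
    ctrl.movel([*c,-.023]);st("down");ctrl.close_gripper(30);s=st("closed")
    ctrl.pause(.1);st("c")
    ctrl.movel([*c,.08],max_speed=.2);ctrl.pause(.2)
    st("up");look("w6")
    d=np.load("pics/w6.npz");W=d["W"];T=d["T"];L=(W-T[:3,3])@T[:3,:3]
    p=L.reshape(-1,3);p=p[~np.isnan(p[:,0])]
    f=p[(abs(abs(p[:,1])-.032)<.006)&(p[:,0]>.008)&(p[:,0]<.013)&(p[:,2]>-.06)&(p[:,2]<0)];print("tips",len(f),np.percentile(f[:,2],[90,98,100]))
    q=p[(abs(p[:,1])<.03)&(abs(p[:,0])<.035)&(p[:,2]>-.08)&(p[:,2]<-.015)&(p[:,0]>-.02)]
    print(len(q),np.histogram(q[:,2],13))
E
```

```text
3668 [ 0.44709522 -0.21944959] [ 0.44652695 -0.2194211   0.02785988]
down 14.32 0.0856 [ 0.447  -0.2198 -0.0226] [-0.2  1.2  0.7] 0.0
closed 14.72 0.0556 [ 0.4474 -0.2198 -0.0219] [-0.8  1.2  7.3] 30.5
c 14.82 0.0555 [ 0.4474 -0.2197 -0.0219] [-1.5  0.5  6.7] 30.5
up 15.68 0.0553 [ 0.4461 -0.2191  0.0788] [ 0.7  0.8 -0.8] 31.9
tips 1673 [-0.03276438 -0.02936423 -0.02531673]
15148 (array([ 281,  150,   31,  570,  480,  430,  375, 7620, 1408, 1208, 1128,
        969,  498]), array([-0.07998626, -0.07548631, -0.07098637, -0.06648643, -0.06198649,
       -0.05748654, -0.0529866 , -0.04848666, -0.04398672, -0.03948677,
       -0.03498683, -0.03048689, -0.02598695, -0.021487  ]))
```

View pics/w6.png

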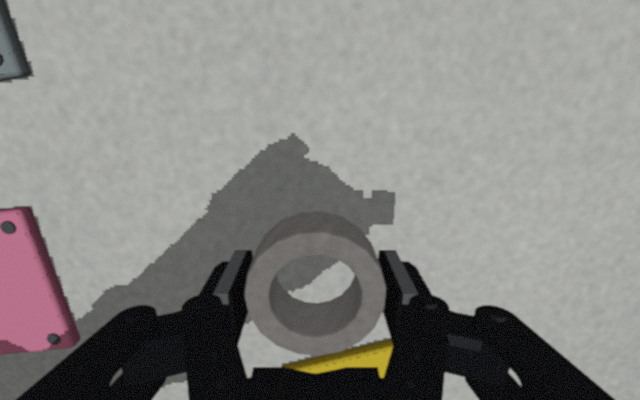

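The roll is held at (316,285), upright and centred. I measure its offset in the hand and place it.

```bash
cat >> fit.py <<'E'
def held(name,ri,ro,z0,z1):
    d=np.load(f"pics/{name}.npz");L=(d["W"]-d["T"][:3,3])@d["T"][:3,:3];p=L.reshape(-1,3);p=p[~np.isnan(p[:,0])]
    p=p[(np.hypot(p[:,0],p[:,1])<ro+.006)&(abs(p[:,1])<ro-.001)&(p[:,2]>z0)&(p[:,2]<z1)]
    c=ring(p,ri,ro,[0,0]);print(name,"held",len(p),c,np.median(p[:,2]),np.percentile(p[:,:2],[1,99],axis=0));return c
U=np.array([.5818,.0342])
def down(xy,zs,fmax=12,step=.006,sp=.1):  # guarded descent, returns reached z
    z0=get_state()['tcp_pos'][2];f0=get_state()['contact_force'][2]
    for z in np.r_[np.arange(z0-step,zs,-step),zs]:
        ctrl.movel([*xy,z],max_speed=sp);s=get_state()
        if s['contact_force'][2]-f0>fmax: print("contact",np.round(s['contact_force'],1));break
    st("descended");return s['tcp_pos'][2]
E
python3 - <<'E'
from fit import *
c=held("w6",.018,.028,-.0505,-.0455)
t=U-c*np.array([1,-1]);print(t)   # yaw 0: tool y = -world y
ctrl.movep([*t,.095],Q(0));ctrl.pause(.25);st("over")
d=down(t,.0345);look("w7")
E
```

```text
w6 held 7463 [-0.00051995 -0.00016561] -0.04651420146974083 [[-0.02668763 -0.02602117]
 [ 0.02557309  0.02576538]]
[0.58231995 0.03403439]
over 17.09 0.0553 [0.5821 0.0324 0.0952] [ 0.4  0.2 -0.9] 31.9
descended 19.84 0.0551 [0.5824 0.0341 0.0346] [ 0.7  0.6 -0.9] 31.9
```

```bash
python3 - <<'E'
from fit import *
p=get_state()['tcp_pos'];ctrl.movel([p[0],p[1],.0325]);st("press")
ctrl.ungrasp();ctrl.movel([.5823,.034,.11],max_speed=.2);ctrl.pause(.15)
_,W=look("w8");q=sel(W,U,.035,.03,.042);print("roll top",len(q),np.median(q[:,2]),circ(q[:,:2]));q=sel(W,U,.02,.042,.05);print("shoulder",circ(q[:,:2]))
ctrl.movep([.5959,.2539,.05],Q(0));ctrl.pause(.2)
_,W=look("w9");q=sel(W,(.596,.254),.05,.0045,.0125);c=ring(q,.018,.032,[.596,.254]);print("washer",len(q),c,circ(q[:,:2]))
ctrl.movel([*c,-.0285]);st("down");ctrl.close_gripper(40);st("closed")
ctrl.movel([*c,.08],max_speed=.2);ctrl.pause(.2);st("up");look("w10");held("w10",.018,.032,-.05,-.02)
E
```

```text
press 20.14 0.0552 [0.5823 0.034  0.0324] [0.9 0.3 0.3] 31.9
roll top 2772 0.03663749239373351 [0.58078003 0.03390256 0.02803168]
shoulder [0.58179114 0.03429967 0.016491  ]
washer 5037 [0.59596554 0.2546193 ] [0.59541638 0.25469051 0.03196913]
down 23.12 0.0849 [ 0.5966  0.2544 -0.0279] [0.6 0.3 0. ] 0.0
closed 23.48 0.0612 [ 0.5974  0.2551 -0.0264] [-1.   0.6  7.4] 48.1
up 24.37 0.061 [0.595  0.2544 0.0784] [-0.5 -0.  -0.7] 43.5
w10 held 12619 [-2.51735138e-04 -9.24226570e-05] -0.034176686693667815 [[-0.03061239 -0.03077675]
 [ 0.02948822  0.03049752]]
```

View pics/w10.png

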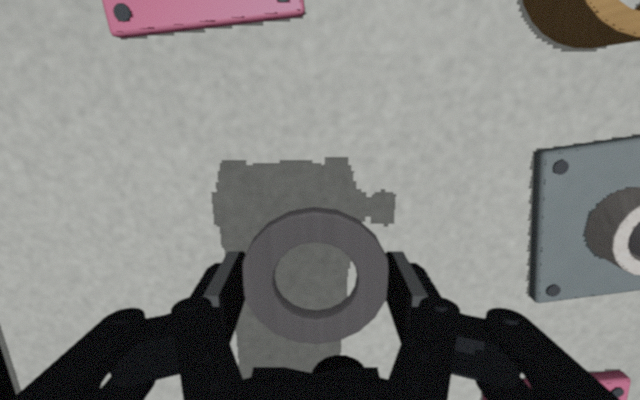

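The washer is held at (316,272) and the roll is home, with its top at 36.6 mm. Next I place the washer.

```bash
python3 - <<'E'
from fit import *
c=np.array([-.00025,-.0001]);t=U-c*np.array([1,-1])
ctrl.movep([*t,.097],Q(0));ctrl.pause(.25);st("over")
d=down(t,.063,step=.007,fmax=10)
ctrl.ungrasp();ctrl.movel([*t,.12],max_speed=.2);ctrl.pause(.15)
_,W=look("w11");q=sel(W,U,.04,.0395,.0435);q=q[np.hypot(*(q[:,:2]-U).T)>.018];print("washer top",len(q),np.percentile(q[:,2],[2,50,98]),circ(q[:,:2]))
q=sel(W,U,.035,.03,.06);print(np.histogram(q[:,2],np.arange(.03,.061,.002)))
q=sel(W,U,.03,.056,.065)
u,s,vt=np.linalg.svd(q[:,:2]-q[:,:2].mean(0),full_matrices=False);print("pin deg",np.degrees(np.arctan2(vt[0,1],vt[0,0])),s,rect(q))
E
python3 -c "
import cv2;i=cv2.imread('pics/w11.png');cv2.imwrite('pics/c2.png',cv2.resize(cv2.convertScaleAbs(i[110:290,200:440],alpha=1.6),None,fx=2.5,fy=2.5))"
```

```text
over 25.56 0.061 [0.5822 0.0359 0.0966] [ 0.7  0.  -0.7] 43.5
descended 26.81 0.0613 [0.5818 0.0341 0.0626] [-0.2  0.  -0.3] 43.6
washer top 241 [0.04000344 0.04309291 0.04348101] [0.58209186 0.03414365 0.03190419]
(array([  10,   17,   39,   30,   69,  106,  691, 3741,  402,   41,   20,
         12,   20,  129,  358]), array([0.03 , 0.032, 0.034, 0.036, 0.038, 0.04 , 0.042, 0.044, 0.046,
       0.048, 0.05 , 0.052, 0.054, 0.056, 0.058, 0.06 ]))
pin deg -171.27642951062634 [0.15608575 0.07910134] ((582.018310546875, 34.267032623291016), (15.475375175476074, 27.74357795715332), 75.71342468261719)
```

View pics/c2.png

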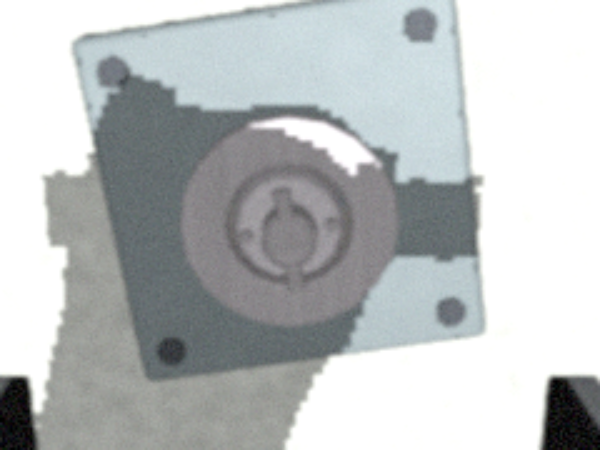

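The washer is home, with its top at about 45 mm, and the pin direction is confirmed at about 8.6°. Now the cap.

```bash
python3 - <<'E'
from fit import *
r=np.radians
for y in(27.3,207.3):print(y,ctrl.ik([.4335,.2333,.0],Q(r(y))))
for y in(188.6,143.6):print(y,ctrl.ik([.5818,.0342,.07],Q(r(y))))
ctrl.movep([.4335,.2333,.09],Q(r(207.3)));ctrl.pause(.2);st("above")
_,W=look("w12")
q=sel(W,(.4335,.2333),.05,.035,.05);R=rect(q);print("bar",len(q),np.median(q[:,2]),R,circ(q[:,:2]))
q=sel(W,(.4335,.2333),.05,.012,.025);print("body",len(q),np.median(q[:,2]),circ(q[:,:2]))
E
```

```text
27.3 [-0.79727685  0.62909647  0.38456997  2.09408571 -0.47638826  0.50223397
 -1.15057215]
207.3 [ 0.08757068  0.80273949 -1.02953965  2.08327969  0.96854586  0.84514059
  0.50957024]
188.6 [ 0.5631225   0.87798204 -1.22636464  1.78636926  0.90543836  1.16970387
  0.76329778]
143.6 [-0.02067741  0.58400987 -0.12502566  1.79385032  0.09895236  0.76978195
  0.73918378]
above 29.68 0.0854 [0.4335 0.2331 0.0897] [-0.6 -0.2 -0.1] 0.0
bar 1415 0.04179698913616153 ((432.1335144042969, 234.15591430664062), (43.8905143737793, 13.986775398254395), 27.737964630126953) [0.43217969 0.23405862 0.02238744]
body 2436 0.019950833282415217 [0.43239838 0.2342583  0.02504892]
```

```bash
python3 - <<'E'
from fit import *
r=np.radians;c=[.4323,.2341]
ctrl.movep([*c,.06],Q(r(207.7)));ctrl.movel([*c,.0]);st("down");ctrl.close_gripper(80);st("closed")
ctrl.movel([*c,.10],max_speed=.2)
ctrl.movep([.655,.045,.13],Q(r(188.6)));ctrl.pause(.3);s=st("standoff");print(s['qpos'])
_,W=look("w13");T=tool()
q=sel(W,U,.02,.042,.05);print("shoulder",len(q),circ(q[:,:2]))
q=sel(W,U,.04,.0395,.0485);print("washer",len(q),circ(q[:,:2]))
q=sel(W,U,.11,.007,.017);print("plate",len(q),rect(q))
L=(W-T[:3,3])@T[:3,:3];p=L.reshape(-1,3);p=p[~np.isnan(p[:,0])]
q=p[(np.hypot(p[:,0],p[:,1])<.035)&(p[:,2]>-.03)&(p[:,2]<.0)];print("cap body",len(q),np.histogram(q[:,2],10),circ(q[:,:2]))
q=p[(abs(p[:,0])<.03)&(abs(p[:,1])<.012)&(p[:,2]>-.06)&(p[:,2]<-.022)];print("bar",len(q),np.histogram(q[:,2],8),np.percentile(q,[1,99],axis=0))
E
```

```text
down 30.52 0.085 [0.4325 0.2347 0.0009] [-0.6  0.2 -0.2] 0.0
closed 31.18 0.0121 [4.325e-01 2.342e-01 4.000e-04] [-0.1 -1.6  6.1] 78.7
standoff 33.26 0.0122 [0.6547 0.046  0.1302] [ 0.3  0.  -1.9] 78.0
[ 0.4609747   0.84184018 -1.13527127  1.51431208  0.7808164   1.29049839
  0.95520236]
shoulder 1748 [0.58180426 0.03419643 0.01999457]
washer 5872 [0.58190826 0.0349026  0.03195721]
plate 17558 ((581.4783935546875, 34.96046829223633), (119.2065658569336, 120.4417495727539), 8.748388290405273)
cap body 3796 (array([ 213,  123,   67, 2442,  177,  193,  181,  156,  147,   97]), array([-0.02998197, -0.02699821, -0.02401445, -0.0210307 , -0.01804694,
       -0.01506318, -0.01207942, -0.00909566, -0.0061119 , -0.00312814,
       -0.00014438])) [0.00053126 0.00061626 0.02495072]
bar 5591 (array([ 843,  288,  258, 2480, 1073,  261,  235,  153]), array([-0.05999967, -0.05525024, -0.05050081, -0.04575138, -0.04100194,
       -0.03625251, -0.03150308, -0.02675365, -0.02200422])) [[-0.02016761 -0.01147231 -0.05923644]
 [ 0.02228521  0.0114966  -0.02430876]]
```

View pics/w13.png

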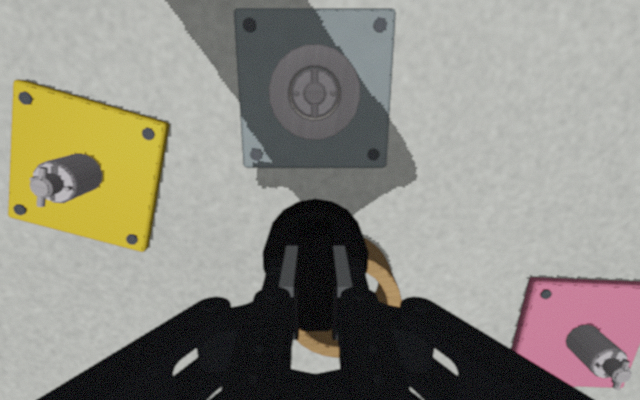

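Spindle at (315,93) with the pin lined up with the bar; the cap is held straight at (316,245). Next is the guarded descent.

```bash
python3 - <<'E'
from fit import *
t=[.5824,.0342]
ctrl.movel([*t,.08]);ctrl.pause(.3);s=st("over");q=tool();print(np.degrees(np.arctan2(q[1,0],q[0,0])))
for z in(.064,.060,.056,.052,.049,.0465,.045):
    ctrl.movel([*t,z],max_speed=.05);s=st(z)
    if s['contact_force'][2]>16:break
ctrl.pause(.2);s=st("end");print(s['wrist_torque'])
E
```

```text
over 34.35 0.0126 [0.5829 0.0345 0.0802] [ 0.2 -0.1 -2.2] 78.1
-171.40356269593298
0.064 34.82 0.0125 [0.5821 0.0342 0.0636] [ 0.4 -0.3 -0.9] 78.1
0.06 35.07 0.0122 [0.5823 0.0341 0.0598] [ 0.1  0.5 -1. ] 78.1
0.056 35.32 0.0121 [0.5822 0.0341 0.0558] [-0.6  0.6 -1.1] 78.1
0.052 35.57 0.0127 [0.5822 0.0341 0.0517] [ 0.5 -0.5 -1.8] 78.1
0.049 35.82 0.0126 [0.5825 0.0343 0.049 ] [ 0.1  0.6 -0.1] 78.2
0.0465 36.07 0.0123 [0.5826 0.0344 0.0467] [0.7 0.1 2.3] 78.7
0.045 36.32 0.0126 [0.5828 0.0344 0.0464] [-2.7 -1.6 13.3] 80.1
end 36.52 0.0122 [0.5828 0.0344 0.0464] [-3.  -2.5 12.6] 80.1
[-0.29699732  0.66524976 -0.02025228]
```

The cap went down over the pin and is pressed home at 46.4 mm. Now I twist it clockwise in small steps.

```bash
python3 - <<'E'
from fit import *
t=[.5826,.0343]
for a in range(5,46,5):
    try: ctrl.movel([*t,.045],frame=Q(np.radians(188.6-a)),max_speed=.05)
    except Exception as e: print(a,type(e),e);break
    s=st(a);q=tool();print("  yaw",round(np.degrees(np.arctan2(q[1,0],q[0,0]))%360,1),"tz",round(s['wrist_torque'][2],2),np.round(s['qpos'][[0,2,6]],2))
    if np.linalg.norm(s['contact_force'])>35 or abs(s['wrist_torque'][2])>1.5:print("stop");break
E
```

```text
5 36.77 0.0122 [0.5834 0.0347 0.0464] [-1.1 -0.  12.4] 79.8
  yaw 183.6 tz -0.06 [ 0.51 -1.08  0.72]
10 37.02 0.0122 [0.5834 0.0347 0.0464] [-0.6 -1.  11.1] 79.8
  yaw 178.6 tz -0.03 [ 0.5  -1.06  0.65]
15 37.27 0.012 [0.5834 0.0346 0.0464] [-0.3 -0.6 11.6] 79.8
  yaw 173.6 tz -0.07 [ 0.49 -1.04  0.57]
20 37.52 0.0125 [0.5834 0.0345 0.0464] [-1.3 -1.7 12.3] 79.8
  yaw 168.5 tz -0.07 [ 0.48 -1.02  0.5 ]
25 37.77 0.0125 [0.5834 0.0343 0.0464] [-1.  -1.  12.1] 79.9
  yaw 163.5 tz -0.07 [ 0.47 -1.    0.42]
30 38.02 0.0127 [0.5834 0.0343 0.0464] [-2.3 -2.2 11.7] 79.9
  yaw 158.5 tz -0.08 [ 0.46 -0.97  0.35]
35 38.27 0.0123 [0.5833 0.0343 0.0464] [-1.9 -1.4 11.7] 79.9
  yaw 153.6 tz -0.06 [ 0.45 -0.95  0.28]
40 38.52 0.0121 [0.5833 0.0343 0.0464] [-1.1 -1.8 12.5] 79.9
  yaw 148.5 tz -0.04 [ 0.44 -0.93  0.2 ]
45 38.77 0.0123 [0.5833 0.0343 0.0464] [-2.  -2.2 12.6] 79.9
  yaw 143.5 tz -0.11 [ 0.43 -0.91  0.13]
```

```bash
python3 - <<'E'
from fit import *
ctrl.pause(.4);s=st("held");print(np.abs(s['qd']).max())
_,W=look("w14")
q=sel(W,U,.028,.06,.0685);print("cap top",len(q),np.median(q[:,2]),circ(q[:,:2]))
q=sel(W,U,.026,.083,.092);print("bar top",len(q),np.median(q[:,2]),rect(q))
q=sel(W,U,.035,.042,.048);print("washer",len(q),np.median(q[:,2]),circ(q[:,:2]))
E
```

```text
held 39.17 0.012 [0.5832 0.0343 0.0464] [-2.5 -2.6 12. ] 80.0
0.0018708764418663495
cap top 2676 0.06582822750526504 [0.58276776 0.03514937 0.02479705]
bar top 3943 0.08782798972634571 ((583.031494140625, 35.04263687133789), (39.977134704589844, 38.19767379760742), 6.115713119506836)
washer 2946 0.044819779598568074 [0.58204468 0.03472984 0.03202333]
```

View pics/w14.png

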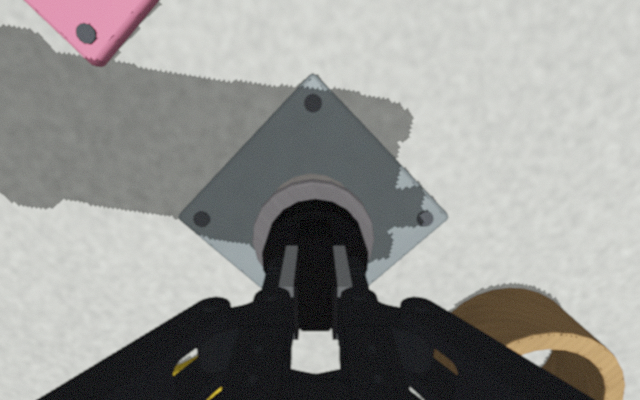

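The cap (316,240) sits on the washer with the plate turned 45° to the bar. The bar is still straight in the fingers, the cap top is at 65.8 mm (so it is home), and the push is a steady 12 N. Handing in.

```bash
python3 -c "
from station import ticket
print(ticket.close_job())"
```

```text
the job is handed in; nothing more can be done
None
```

I handed the job in at about 39 s: roll and washer are home, and the cap is over the pin, turned 45° clockwise, and still gripped and pressed home at a steady 12 N; my first two grasps missed the roll, and the second pressed on it with about 19 N and moved it about 6 mm.

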